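# Tip the last bar out of its holder onto the scale

### The job

The last boxed bar has slipped to the bottom of the tall clear holder that leans in the wooden cradle, too deep to reach. Take the holder out, tip it mouth-down close over the weighing scale so that the bar slides gently out and lies in the pan without being dropped or thrown, then put the holder back in its cradle as it stood, mouth up. Leave the jar, the tin and the scoop where they are.

Things in the scene. Friction and masses are not known exactly. Their poses are not given: they have to be found in the camera images.
- holder_mid (a point): Clear acrylic holder, a square tube 46 mm wide outside, 36 mm inside, 170 mm long, 0.25 kg, wooden bottom, white band at the open mouth. Point: its centre, half-way along; z towards the mouth (+85 mm). Starts leaning in the cradle 50 deg from vertical, mouth up and away from the robot. Slick inside: the bar starts to slide with the mouth 9 to 14 deg below level, runs out freely at 25 deg.
- bar_mid (a point): Boxed bar, plain brown carton with a paper band, 20 x 28 x 85 mm, 0.1 kg. The point is its centre; z runs along its 85 mm length, x across the 20 mm thickness, y across the 28 mm width. It starts at the bottom of the holder, its near end 78 mm below the mouth.
- cradle_seat (a point): Where the holder's centre lies when home in the fixed dark wooden cradle, 104 mm above the counter. z up; x level, the way the mouth leans (within 0.4 rad of straight ahead of the robot); y across the cradle. The holder's bottom rests on a foot stop at the bed's low end, 30 mm high square to the bed. Nothing stands above it.
- cradle: The cradle itself; origin under its middle, at counter height, axes as cradle_seat; 140 x 90 mm foot. Its bed, a board 78 mm wide, rises at 40 deg towards +x and lies 23 mm from the seat point, square to the bed. Two cheeks 16 mm high, along the lowest 45 mm of the bed only, guide the holder with 4 mm to spare each side; farther up its sides are free for fingers.
- scale_pan (a point): Fixed counter scale with a steel pan: a tray 250 mm (x) by 200 mm (y) outside, rim 18 mm above its floor and 4 mm thick. Point: centre of the pan's floor, 74 mm above the counter; z up, x roughly away from the robot (within 0.25 rad), along the longer side. The display is low on the +x side.
- jar_mid (a point): Bystander: amber glass jar with a steel cap, 84 mm across and 130 mm high; the point is half-way up. To be left alone.
- tin_mid (a point): Bystander: round tin, 70 mm across and 85 mm high; the point is half-way up. To be left alone.
- scoop_mid (a point): Bystander: small steel scoop with a dark wooden handle lying along its x, 165 mm long, 54 mm wide, 30 mm high; the point is 15 mm above the counter, near the middle. To be left alone.
Things that resemble listed ones, but are neither listed nor needed, are in the scene too. Of the things like the part that bears holder_mid, leave any that is purple; of the rest the larger one is meant. What is shaped like the cradle but blue or yellow is not meant.

How it is judged:
By the outcome, as a careful person would: the job done as asked, in the order asked, and still so for the second after the job is handed in, with the robot touching nothing.
It also fails if it takes over 56 s, if anything falls off the work surface, if the arm or the gripper's body presses on something with over 40 N, if the wrist force passes 120 N, or if a joint passes its speed limit or range.

### The arm

A 6-joint arm with a two-finger parallel gripper is mounted at the origin on the work surface. World frame = base frame: x ahead of the robot, y to its left, z up, the work surface at z = 0. Lengths are in mm, angles in rad, forces in N, time in s.
With the tool pointing down it reaches from about 350 to 775 mm from the base axis. Payload 7.3 kg.
Tool frame: the origin (TCP) lies at the very end of the fingers, on their centre line; the grasp point (between the pads) lies 19 mm behind it; z points along the fingers, y is the line along which they close (so a half turn about z gives the same grasp; the last joint's range is limited). The gripper opens to 92 mm and grips with 3 to 60 N. Pads are 19 mm wide; open, the fingers measure 130 mm over their backs; the gripper's body (75 mm by 190 mm) begins 47 mm behind the grasp point.
Start: joints at [-1.265, 0.342, 1.524, -0, 1.275, -0.146], TCP at [229.232, -472.332, 226.741] pointing down, gripper open.
Joint ranges: [-2.53, 2.53], [-0.77, 2.02], [0.04, 2.7], [-1, 4.14], [0.28, 2.66], [-3.11, 3.11]. Speed limits (rad/s): [2.57, 2.57, 3.14, 3.14, 3.14, 3.14].

### API

Orientations are given as [roll, pitch, yaw] about the fixed x, y, z axes, in that order (R = Rz(yaw) Ry(pitch) Rx(roll)).
In Python, from plant import bot gives the robot as it stands.
- The arm moves only by the tool apply_moves, never from a script. Its argument "motion" is text: rows parted by semicolons, each of 4 numbers parted by spaces: the shift along the tool's x, y, z in m, then the turn about the tool's z in degrees. A call has 1 to 8 rows; each row shifts and turns the commanded pose from where the row before left it, along the tool's axes as they then stand; what a row does not reach is not made up. A row lasts 1/8 s, in which the tool goes at most 62.5 mm and 10.7 degrees, less where a joint would pass 70% of its speed; a pose out of reach is approached as far as the arm can. A call with a gripper value outside its range is refused whole. "fingers" is the opening, from -1 (shut) to 1 (fully open), set as the call begins (left out, the last holds). The fingers move at their own pace and stop on an object; the grip force is fixed at half the most. Time passes only in rows, so rows that do not move let the fingers close. It gives the time, the measured TCP pose, the force, the opening and the grip force at its end, in the units of the state.
- bot.get_obs(): the state, without advancing time (a new reading comes with each control period).
- bot.capture(name): name is "scene" or "top"; returns a dict with "img" (384x512x3 uint8, blue, green, red), "range_z" (384x512 float32, mm along the optical axis (not along the pixel's ray), 0 where there is no reading), "fx", "fy", "cx", "cy" (pixels), "world_from_camera" (4x4, takes a point from camera to world coordinates). Camera axes: x right, y down, z forward; pixel columns grow to the right and rows downward; lengths in mm; the calibration is good to about 2 mm. A picture is of the moment at which its call begins.
- bot.close_job(): hands the job in; it is judged then, once.
Trained networks look in a picture, given as the dict that the camera call returned (one of the last four; its "shot" number tells which), for a name from the list of things; names that differ only in an ending like _2 or _b are one class to them, and where a whole thing is asked for, a point or a joint stands for the part that bears it (a point fixed in the world has none). Each returns a list of dicts, best first, with "p" (0 to 1); they miss things now and then, are a little off and sometimes report something else, mostly with a low value. They report only what shows in the picture. A call takes as long as a camera call. They do not tell look-alikes from the thing itself.
- bot.cut_out(picture, thing): "pixels" (384x512 bool, what is visible of it) and "point" ([column, row] in pixels, amid what is visible of it).
The state is a dict: "time": time; "joint_positions": joint angles; "dq": joint speeds; "tau": joint torques, N m; "tool_pos": TCP position; "tcp_rot": TCP orientation; "contact_force": force on the tool from outside, world axes, zero at the start; "moment": the same for the moment, N m; "grip_width": finger opening in mm; "finger_force": force on a finger pad.
Only numpy, scipy, OpenCV 4.12 (cv2) and the standard library are available. Lean on these libraries where they do the work, as an engineer would, in place of code of your own. Each camera call takes 0.05 s, during which the arm holds its last target. There are 200 camera calls.

## Working session

There is one attempt and no reset: what is moved stays moved. The work goes in short steps, Python scripts to look and compute and a tool call to move; the robot and the scene stay as the last step left them, time stands still between calls to the robot, and variables do not carry over. Pictures are saved under pics/ and viewed, at most 10 in all, crops included, and the job is handed in when it is done.

Besides the shell and the picture viewer there is one more tool, called after ">>>" in YAML: its name, and indented under it one key for each argument. apply_moves: Moves the arm, as the interface text tells. Its arguments: {"type":"object","properties":{"motion":{"type":"string"},"fingers":{"type":"number"}},"required":["motion"]}

```bash
ls; mkdir -p pics
python3 - <<'E'
from plant import bot
import cv2,numpy as np,pickle
o=bot.get_obs();print({k:np.round(v,3) for k,v in o.items()})
S=bot.capture("scene");T=bot.capture("top")
pickle.dump((S,T),open('c.pkl','wb'))
cv2.imwrite('pics/s.png',cv2.resize(S["img"],(800,600)));cv2.imwrite('pics/t.png',cv2.resize(T["img"],(800,600)))
for n,c in(("S",S),("T",T)):
  X=c["world_from_camera"];K=c
  print(n,np.round(X,3).tolist(),c["fx"],c["cx"],c["cy"])
  for t in["holder_mid","bar_mid","cradle","scale_pan","jar_mid","tin_mid","scoop_mid"]:
    for r in bot.cut_out(c,t):
      v,u=np.nonzero(r["pixels"]);z=c["range_z"][v,u];k=z>0;u,v,z=u[k],v[k],z[k]
      P=np.c_[(u-c["cx"])/c["fx"]*z,(v-c["cy"])/c["fy"]*z,z]@X[:3,:3].T+X[:3,3]
      if len(P): print(t,round(r["p"],2),np.round(r["point"]),len(P),"med",np.median(P,0).round(),"lo",np.percentile(P,3,axis=0).round(),"hi",np.percentile(P,97,axis=0).round())
E
```

```text
pics
{'time': np.float64(0.0), 'joint_positions': array([-1.265,  0.343,  1.525, -0.   ,  1.275, -0.146]), 'dq': array([-0.   ,  0.   ,  0.001,  0.   ,  0.002,  0.   ]), 'tau': array([  0.   , -43.124, -24.422,   0.072,   0.056,  -0.   ]), 'tool_pos': array([ 229.104, -471.913,  226.039]), 'tcp_rot': array([-3.14 , -0.   ,  0.452]), 'contact_force': array([ 1.07 , -0.644, -0.31 ]), 'moment': array([0.022, 0.047, 0.019]), 'finger_force': np.float64(0.0), 'grip_width': np.float64(91.914)}
S [[0.561, 0.487, -0.669, 1144.826], [0.828, -0.353, 0.436, -274.793], [-0.024, -0.799, -0.601, 698.465], [0.0, 0.0, 0.0, 1.0]] 360.81878486455366 260.5272650925108 190.942440812312
holder_mid 0.73 [286. 191.] 510 med [536. 213. 126.] lo [449. 173.  61.] hi [586. 260. 174.]
holder_mid 0.71 [255. 166.] 946 med [276. 265.  37.] lo [205. 204.   1.] hi [340. 335.  48.]
holder_mid 0.68 [318. 190.] 372 med [489. 362.  33.] lo [440. 326.   1.] hi [521. 426.  36.]
bar_mid 0.38 [292. 190.] 21 med [525. 222. 103.] lo [520. 216.  97.] hi [530. 227. 108.]
cradle 0.77 [373. 168.] 1227 med [547. 548.  44.] lo [446.
[... 1088 characters left out ...]
  54.  11.] lo [742. -41.   0.] hi [793. 102.  30.]
cradle 0.77 [175. 130.] 1470 med [720. 425.  63.] lo [652. 373.   5.] hi [779. 484. 121.]
cradle 0.72 [246. 193.] 552 med [516. 195.  63.] lo [444. 156.   4.] hi [582. 273. 123.]
cradle 0.66 [131. 196.] 1580 med [515. 564.  53.] lo [446. 510.   5.] hi [584. 633. 122.]
scale_pan 0.94 [352. 174.] 5385 med [ 558. -144.   74.] lo [ 441. -249.   51.] hi [677. -41.  91.]
jar_mid 0.56 [228. 119.] 719 med [743. 248. 127.] lo [717. 214.  18.] hi [786. 283. 133.]
tin_mid 0.96 [382. 116.] 570 med [ 750. -246.   81.] lo [ 723. -283.   -1.] hi [ 785. -221.   88.]
scoop_mid 0.67 [285. 117.] 574 med [767.  51.  10.] lo [742. -49.  -2.] hi [793. 102.  30.]
```

View pics/s.png

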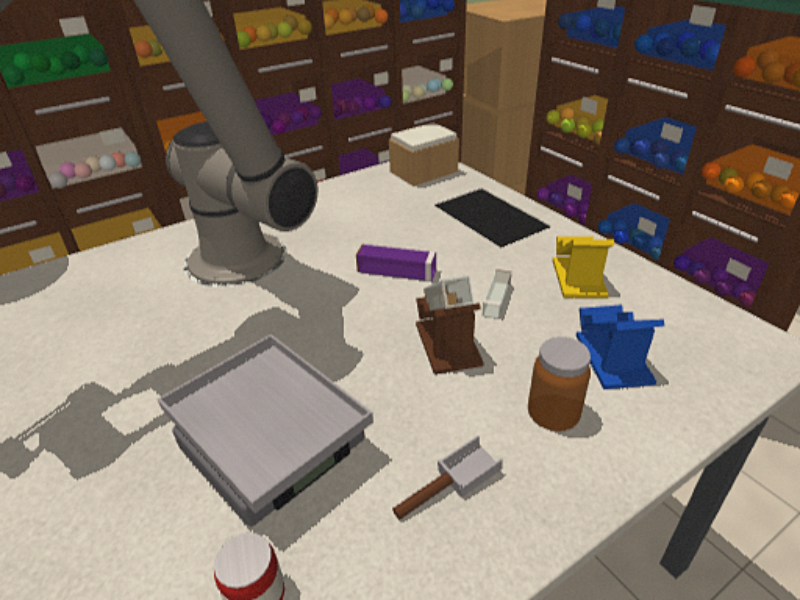

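View pics/t.png

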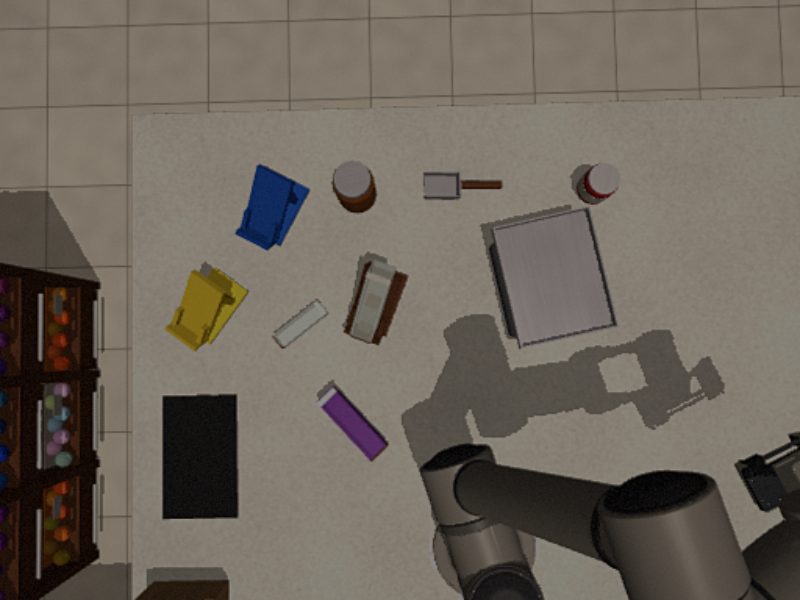

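Run:
```python
import pickle,cv2,numpy as np
S,T=pickle.load(open('c.pkl','rb'))
a=S["img"][130:260,210:340];b=T["img"][140:250,190:290]
cv2.imwrite('pics/crop.png',np.hstack([cv2.resize(a,(390,400),interpolation=2),cv2.resize(b,(390,400),interpolation=2)]))
# height-map analysis in world
def pts(c):
  v,u=np.nonzero(c["range_z"]>0);z=c["range_z"][v,u];X=c["world_from_camera"]
  return np.c_[(u-c["cx"])/c["fx"]*z,(v-c["cy"])/c["fy"]*z,z]@X[:3,:3].T+X[:3,3],c["img"][v,u],u,v
for n,c in(("S",S),("T",T)):
  P,C,u,v=pts(c)
  k=(abs(P[:,0]-562)<160)&(abs(P[:,1]+148)<130)&(P[:,2]>84)&(P[:,2]<97)
  print(n,"rim",cv2.minAreaRect(P[k][:,:2].astype(np.float32)),np.median(P[k][:,2]),k.sum())
  k=(abs(P[:,0]-520)<110)&(abs(P[:,1]-215)<75)&(P[:,2]>150)
  # holder top part
  print("hold hi",P[k].mean(0).round(1),cv2.minAreaRect(P[k][:,:2].astype(np.float32)),P[k].max(0).round())
  k=(abs(P[:,0]-520)<110)&(abs(P[:,1]-215)<75)&(P[:,2]>50)
  r=cv2.minAreaRect(P[k][:,:2].astype(np.float32));print("all",r)
  # plane fit of top face z=a x+b y+c robust
  Q=P[k];w=np.ones(len(Q),bool)
  for t in(20,12,8,5,4):
    A=np.c_[Q[:,:2],np.ones(len(Q))];s=np.linalg.lstsq(A[w],Q[w,2],rcond=None)[0];e=Q[:,2]-A@s;w=abs(e)<t
  print("plane",s.round(3),"dir",np.degrees(np.arctan2(s[1],s[0])),"slope",np.degrees(np.arctan(np.hypot(*s[:2]))),w.sum(),len(Q))
```

```text
S rim ((557.0203247070312, -146.94387817382812), (253.24253845214844, 200.7301483154297), 11.448508262634277) 91.0397613819652 1196
hold hi [559.4 200.  163.4] ((557.3525390625, 201.70945739746094), (47.395809173583984, 49.85328674316406), 67.55960845947266) [586. 228. 176.]
all ((512.4580688476562, 219.04428100585938), (78.37647247314453, 158.32131958007812), 69.29186248779297)
plane [ 4.05000e-01  7.30000e-02 -1.28456e+02] dir 10.238504227037884 slope 22.35326795072303 125 1143
T rim ((558.4971313476562, -147.9969940185547), (250.0966796875, 203.1173553466797), 11.51550579071045) 90.73002697461698 479
hold hi [549.8 204.2 163.2] ((555.0006713867188, 202.59201049804688), (47.39299011230469, 50.229434967041016), 69.14202117919922) [586. 230. 177.]
all ((514.5443115234375, 218.90054321289062), (78.45230865478516, 157.84349060058594), 68.23066711425781)
plane [   0.468    0.177 -169.424] dir 20.745555838369462 slope 26.57563549626494 172 1174
```

View pics/crop.png

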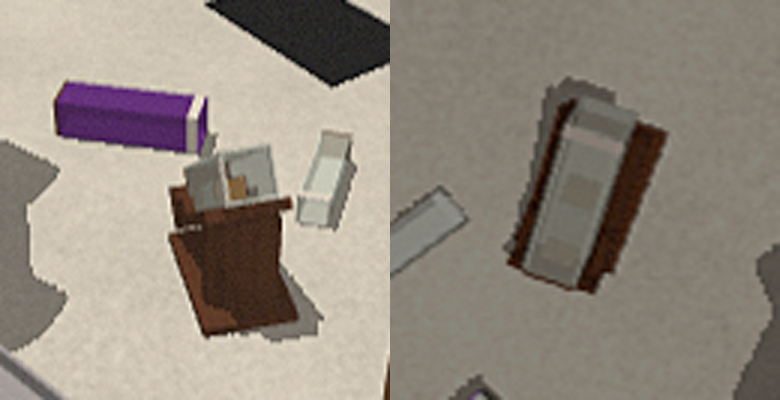

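The pictures show:
- **Clear holder:** in the brown cradle, scene (450,300), top (375,300).
- **Look-alikes:** the purple holder at scene (396,263) and a smaller clear one at scene (497,293). I choose the one in the brown cradle. The crop confirms it's the clear, larger holder, with the bar inside.
- **Cradles:** the blue and yellow ones are decoys.
- **Measured positions:** holder seat ≈ (514,219), lean direction −21.5°. Pan ≈ (558,−148), yaw 11.5°.

The tool can only turn about its own z, so I'll grip the holder near the mouth and pivot it in the pads against the pan rim.

>>> apply_moves:
  motion: "0.0418 -0.0334 0 0;0.0418 -0.0334 0 0;0.0418 -0.0334 0 0;0.0418 -0.0334 0 0;0.0418 -0.0334 0 0;0.0418 -0.0334 0 0;0.0418 -0.0334 0 0"
  fingers: 1

```text
time: 1.68
tool_pos: [391.0, -132.7, 227.0]
tcp_rot: [3.141, -0.001, 0.452]
contact_force: [0.2, -0.6, 0.1]
grip_width: 91.4
finger_force: 0.0
```

>>> apply_moves:
  motion: "0.0418 -0.0334 0 0;0.0418 -0.0334 0 0;0.0418 -0.0334 0 0;0.0418 -0.0334 0 0;0.0418 -0.0334 0 0;0.0418 -0.0334 0 0;0.0418 -0.0334 0 0"

```text
time: 2.55
tool_pos: [552.2, 205.6, 226.7]
tcp_rot: [3.141, -0.0, 0.452]
contact_force: [0.5, -1.1, 0.2]
grip_width: 91.9
finger_force: 0.0
```

>>> apply_moves:
  motion: "0 0 0 -10.2;0 0 0 -10.2;0 0 0 -10.2;0 0 0 -10.2;0 0 0 -10.2;0 0 0 -10.2;0 0 0 -10.2"

```text
time: 3.42
tool_pos: [551.6, 203.8, 226.6]
tcp_rot: [-3.142, 0.0, 1.704]
contact_force: [0.8, -0.0, 0.4]
grip_width: 92.1
finger_force: 0.0
```

>>> apply_moves:
  motion: "0 0 0 -10.2;0 0 0 -10.2;0 0 0 -10.2;0 0 0 -10.2;0 0 0 -10.2;0 0 0 -10.2;0 0 0 0"

```text
time: 4.3
tool_pos: [551.5, 203.8, 226.6]
tcp_rot: [-3.141, -0.0, 2.765]
contact_force: [0.4, -0.5, 0.2]
grip_width: 91.8
finger_force: 0.0
```

>>> apply_moves:
  motion: "0 0 0.035 0;0 0 0.035 0;0 0 0.0265 0;0 0 0 0"

```text
time: 4.8
tool_pos: [550.3, 203.5, 128.3]
tcp_rot: [-3.139, -0.004, 2.763]
contact_force: [-0.0, 0.3, 0.3]
grip_width: 91.6
finger_force: 0.0
```

>>> apply_moves:
  motion: "0 0 0 0;0 0 0 0;0 0 0 0;0 0 0 0;0 0 0 0;0 0 0 0"
  fingers: -1

```text
time: 5.55
tool_pos: [551.7, 204.0, 130.4]
tcp_rot: [3.141, 0.0, 2.766]
contact_force: [-0.7, 0.9, 0.4]
grip_width: 45.8
finger_force: 30.0
```

>>> apply_moves:
  motion: "0 0 -0.03 0;0 0 -0.03 0;0 0 -0.03 0;0 0 -0.03 0;0 0 0 0"

```text
time: 6.18
tool_pos: [552.4, 204.0, 251.7]
tcp_rot: [3.14, 0.003, 2.766]
contact_force: [1.0, -0.1, -3.8]
grip_width: 45.9
finger_force: 30.0
```

```bash
cat > h.py <<'E'
import cv2,numpy as np
from plant import bot
def pts(c):
  v,u=np.nonzero(c["range_z"]>0);z=c["range_z"][v,u];X=c["world_from_camera"]
  return np.c_[(u-c["cx"])/c["fx"]*z,(v-c["cy"])/c["fy"]*z,z]@X[:3,:3].T+X[:3,3],u,v
def px(c,p):
  X=np.linalg.inv(c["world_from_camera"]);q=X[:3,:3]@np.array(p)+X[:3,3]
  return int(q[0]/q[2]*c["fx"]+c["cx"]),int(q[1]/q[2]*c["fy"]+c["cy"])
def look(name,cam="scene",r=75,show=True):
  """picture, crop about the tcp, and holder points in the tcp's vertical plane (a: towards mouth, z)"""
  o=bot.get_obs();t=o["tool_pos"];yaw=o["tcp_rot"][2];c=bot.capture(cam);u,v=px(c,t)
  if show:
    u0=min(max(u-r,0),512-2*r);v0=min(max(v-r,0),384-2*r)
    cv2.imwrite(f'pics/{name}.png',cv2.resize(c["img"][v0:v0+2*r,u0:u0+2*r],(600,600),interpolation=2))
  P,U,V=pts(c);d=-np.array([np.cos(yaw),np.sin(yaw)]);n=np.array([-d[1],d[0]])
  D=P[:,:2]-t[:2];a=D@d;b=D@n;z=P[:,2]
  print("tcp",t.round(1),"yaw",yaw.round(3),"force",o["contact_force"].round(1),"grip",o["grip_width"].round(1))
  for r in bot.cut_out(c,"holder_mid")[:4]:
    m=r["pixels"][V,U]&(abs(b)<40)&(abs(a)<190)
    if m.sum()>40:
      Q=np.c_[a[m],z[m]];print(round(r["p"],2),"a,z rect",cv2.minAreaRect(Q.astype(np.float32)),"a",np.percentile(Q[:,0],[2,98]).round(),"z",np.percentile(Q[:,1],[2,98]).round(),"b",np.percentile(b[m],[2,98]).round())
  return c,a,b,z,P
E
python3 -c "from h import *;look('l1')"
```

```text
Traceback (most recent call last):
  File "h.py", line 17, in look
    print("tcp",t.round(1),"yaw",yaw.round(3),"force",o["contact_force"].round(1),"grip",o["grip_width"].round(1))
                                                                                         ^^^^^^^^^^^^^^^^^^^^^
AttributeError: 'float' object has no attribute 'round'
```

View pics/l1.png

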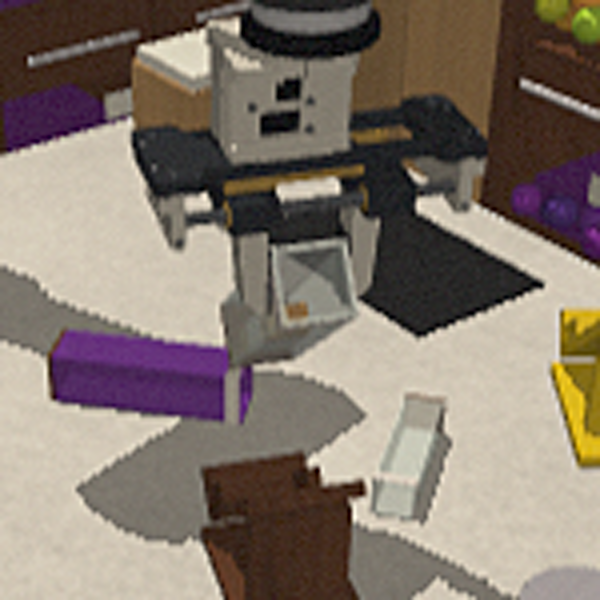

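The holder (mouth at crop (315,285)) is gripped and lifted clear of the cradle. Next I measure its angle.

```bash
sed -i 's/o\["grip_width"\].round(1)/round(o["grip_width"],1)/; s/yaw.round(3)/round(float(yaw),3)/' h.py
python3 -c "
from h import *
look('x',show=False);look('x','top',show=False)"
```

```text
tcp [551.5 203.8 249.7] yaw 2.766 force [-0.7 -0.6 -4.3] grip 45.9
0.92 a,z rect ((-40.32811737060547, 222.9733123779297), (171.61248779296875, 47.51972961425781), 40.9830207824707) a [-101.   36.] z [164. 293.] b [-24.  21.]
tcp [550.7 203.6 248.1] yaw 2.766 force [ 0.   0.4 -4.1] grip 45.6
0.82 a,z rect ((-68.9266357421875, 239.826171875), (422.01458740234375, 74.34823608398438), 79.35874938964844) a [-114.  -29.] z [175. 260.] b [-24.  21.]
```

>>> apply_moves:
  motion: "-0.0127 -0.034 0 0;-0.0127 -0.034 0 0;-0.0127 -0.034 0 0;-0.0127 -0.034 0 0;-0.0127 -0.034 0 0;-0.0127 -0.034 0 0;-0.0127 -0.034 0 0;-0.0127 -0.034 0 0"

```text
time: 7.42
tool_pos: [545.9, -87.5, 249.1]
tcp_rot: [-3.142, -0.002, 2.766]
contact_force: [-0.4, 1.0, -3.4]
grip_width: 45.8
finger_force: 30.0
```

>>> apply_moves:
  motion: "0 0 0 8.1;0 0 0 8.1;0 0 0 8.1;0 0 0 8.1;0 0 0 8.1;0 0 0 8.1;0 0 0 8.1;0 0 0 0"

```text
time: 8.43
tool_pos: [545.9, -86.4, 249.2]
tcp_rot: [-3.14, -0.001, 1.778]
contact_force: [0.5, -0.3, -3.8]
grip_width: 46.2
finger_force: 30.0
```

>>> apply_moves:
  motion: "0 0 0.025 0;0 0 0.03 0;0 0 0.025 0;0 0 0.012 0;0 0 0.008 0;0 0 0 0"

```text
time: 9.18
tool_pos: [546.4, -86.5, 150.2]
tcp_rot: [-3.141, 0.0, 1.777]
contact_force: [-0.3, 0.3, -4.2]
grip_width: 45.3
finger_force: 30.0
```

```bash
python3 -c "
from h import *
look('x',show=False);look('x','top',show=False)"
```

```text
tcp [546.4 -86.5 150.2] yaw 1.777 force [-0.3  0.3 -4.2] grip 45.3
0.97 a,z rect ((-31.967147827148438, 115.31803894042969), (168.2304229736328, 71.63166809082031), 40.43313217163086) a [-110.   34.] z [ 68. 180.] b [-22.  24.]
tcp [546.8 -86.6 151. ] yaw 1.777 force [ 0.1 -0.5 -4.1] grip 45.8
0.76 a,z rect ((-59.72807312011719, 120.64762115478516), (131.44720458984375, 32.845367431640625), 40.95545959472656) a [-114.  -21.] z [ 89. 169.] b [-22.  20.]
```

>>> apply_moves:
  motion: "0 0 0.004 0;0 0 0.004 0;0 0 0.004 0;0 0 0.004 0"

```text
time: 9.88
tool_pos: [547.7, -86.3, 136.4]
tcp_rot: [3.137, 0.001, 1.776]
contact_force: [-1.2, 0.6, 10.6]
grip_width: 45.8
finger_force: 30.0
```

>>> apply_moves:
  motion: "0 0 0.004 0;0 0 0.004 0;0 0 0.004 0;0 0 0 0"

```text
time: 10.38
tool_pos: [548.4, -86.8, 124.7]
tcp_rot: [3.136, 0.002, 1.776]
contact_force: [1.3, 0.9, 9.5]
grip_width: 45.5
finger_force: 30.0
```

```bash
python3 -c "
from h import *
look('x',show=False)"
```

```text
tcp [548.4 -86.8 124.7] yaw 1.776 force [1.3 0.9 9.5] grip 45.5
0.7 a,z rect ((-84.02403259277344, 90.66059875488281), (246.52110290527344, 65.57231903076172), 33.1378173828125) a [-133.   31.] z [ 65. 155.] b [-23.  24.]
```

```bash
python3 -c "
from h import *
look('l2')"
```

```text
tcp [548.4 -86.7 124.7] yaw 1.776 force [0.9 0.6 9.6] grip 45.7
0.59 a,z rect ((-77.44419860839844, 77.76255798339844), (248.18287658691406, 91.5621566772461), 30.05093002319336) a [-136.   31.] z [ 56. 157.] b [-24.  24.]
0.15 a,z rect ((75.70256042480469, 82.82196807861328), (97.02435302734375, 222.63491821289062), 69.70428466796875) a [-35. 165.] z [29. 94.] b [-38.  38.]
```

View pics/l2.png

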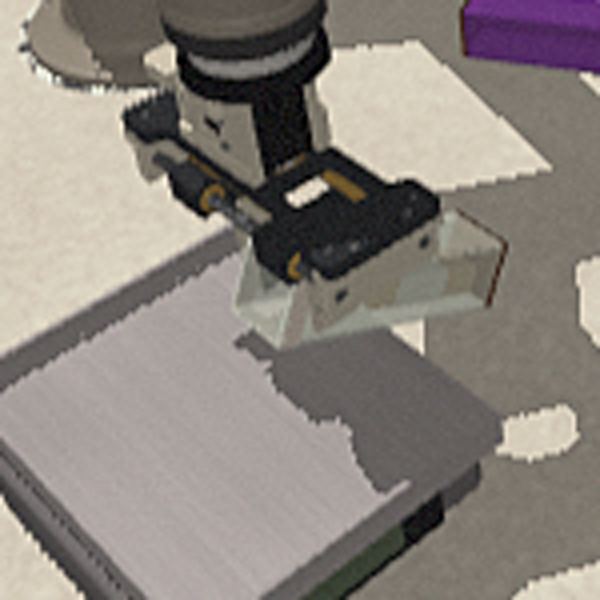

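It shows the holder pivoting over the near rim, with the mouth (crop 265,300) over the pan and the bottom at (490,260). I'll keep pressing.

>>> apply_moves:
  motion: "0 0 0.004 0;0 0 0.004 0;0 0 0.004 0;0 0 0.003 0;0 0 0 0"

```text
time: 11.2
tool_pos: [549.6, -88.3, 110.9]
tcp_rot: [3.133, 0.006, 1.776]
contact_force: [1.9, -3.9, 14.4]
grip_width: 45.7
finger_force: 30.0
```

```bash
cat >> h.py <<'E'
def edges(cam="top"):
  "upper outline of the holder by bins along a, near its mid plane"
  c,a,b,z,P=look('x',cam,show=False)
  for A in range(-180,90,15):
    m=(abs(a-A)<7)&(abs(b)<19)
    if m.any(): print(A,np.percentile(z[m],[5,50,95]).round(),end=' ')
  print()
E
python3 -c "
from h import *
edges();edges('scene')"
```

```text
tcp [549.6 -88.3 110.9] yaw 1.776 force [ 1.9 -3.9 14.4] grip 45.7
0.74 a,z rect ((-80.38601684570312, 71.5228271484375), (123.39610290527344, 146.4376220703125), 2.6087944507598877) a [-141.  -24.] z [107. 143.] b [-23.  22.]
-180 [-5. -1.  4.] -165 [-6. -1.  5.] -150 [-4. -1. 68.] -135 [ -2. 111. 117.] -120 [114. 118. 121.] -105 [117. 121. 125.] -90 [123. 125. 129.] -75 [127. 430. 466.] -60 [131. 462. 472.] -45 [135. 458. 474.] -30 [139. 464. 471.] -15 [464. 469. 472.] 0 [466. 470. 472.] 15 [462. 469. 472.] 30 [457. 467. 472.] 45 [448. 464. 474.] 60 [442. 461. 473.] 
tcp [549.6 -88.3 110.9] yaw 1.776 force [ 0.5 -5.2 15. ] grip 46.1
0.74 a,z rect ((-41.168800354003906, 102.94535827636719), (197.71017456054688, 93.12234497070312), 20.847736358642578) a [-142.   27.] z [ 75. 145.] b [-23.  24.]
-180 [-1.  1.  2.] -165 [-1.  1.  2.] -150 [ -1.   1. 112.] -135 [ -1.   2. 117.] -120 [ -1.   2. 121.] -105 [ -1.   1. 123.] -90 [ -1.   0. 125.] -75 [463. 466. 468.] -60 [406. 465. 467.] -45 [456. 472. 475.] -30 [ 73. 235. 471.] -15 [ 74. 241. 471.] 0 [ 74. 251. 471.] 15 [ 74. 249. 471.] 30 [ 75. 337. 468.] 45 [ 74. 437. 471.] 60 [ 74. 437. 467.] 75 [ 73.  77. 440.]
```

>>> apply_moves:
  motion: "0 0 0.003 0;0 0 0.003 0;0 0 0.003 0;0 0 0.002 0;0 0 0 0"

```text
time: 12.02
tool_pos: [550.4, -89.5, 100.5]
tcp_rot: [3.132, 0.008, 1.776]
contact_force: [1.1, -8.1, 17.2]
grip_width: 46.0
finger_force: 30.0
```

```bash
python3 -c "
from h import *
edges()"
```

```text
tcp [550.4 -89.5 100.5] yaw 1.776 force [ 1.1 -8.1 17.2] grip 46.0
0.96 a,z rect ((-79.59529876708984, 85.32105255126953), (121.67210388183594, 179.51284790039062), 4.664468765258789) a [-141.  -26.] z [  2. 141.] b [-23.  22.]
-180 [-4.  1.  3.] -165 [-6. -1.  4.] -150 [-4. -0. 66.] -135 [ -4. 128. 131.] -120 [127. 130. 133.] -105 [128. 133. 136.] -90 [129. 132. 136.] -75 [132. 423. 456.] -60 [133. 452. 461.] -45 [134. 449. 463.] -30 [135. 453. 461.] -15 [455. 459. 462.] 0 [455. 459. 462.] 15 [452. 459. 462.] 30 [445. 457. 461.] 45 [438. 454. 463.] 60 [429. 450. 460.]
```

>>> apply_moves:
  motion: "0 0 0.003 0;0 0 0.002 0;0 0 0.002 0;0 0 0.002 0;0 0 0 0"

```text
time: 12.75
tool_pos: [550.8, -90.2, 91.8]
tcp_rot: [3.131, 0.009, 1.776]
contact_force: [2.9, -11.8, 17.9]
grip_width: 46.1
finger_force: 30.0
```

```bash
python3 -c "
from h import *
edges()
c=bot.capture('scene')
for r in bot.cut_out(c,'bar_mid')[:2]: print(r['p'],r['point'],r['pixels'].sum())"
```

```text
tcp [550.8 -90.2  91.8] yaw 1.776 force [  2.9 -11.8  17.9] grip 46.1
0.94 a,z rect ((-85.10054779052734, 71.85184478759766), (148.5119171142578, 115.60572052001953), 88.0969467163086) a [-141.  -27.] z [107. 145.] b [-23.  22.]
-180 [-5. -1.  4.] -165 [-5. -0.  3.] -150 [-4. -0.  4.] -135 [ -3. 138. 145.] -120 [138. 142. 146.] -105 [137. 141. 145.] -90 [136. 140. 143.] -75 [137. 414. 449.] -60 [136. 444. 453.] -45 [135. 440. 454.] -30 [135. 445. 452.] -15 [446. 450. 453.] 0 [447. 450. 453.] 15 [443. 450. 453.] 30 [436. 448. 452.] 45 [430. 446. 455.] 60 [422. 442. 452.]
```

>>> apply_moves:
  motion: "0 0 -0.006 0;-0.012 0 0 0;-0.016 0 0 0;-0.016 0 0 0;0 0 0.003 0;0 0 0.003 0;0 0 0 0"

```text
time: 13.82
tool_pos: [555.8, -130.2, 87.8]
tcp_rot: [3.14, 0.002, 1.777]
contact_force: [0.2, -3.2, 0.9]
grip_width: 45.6
finger_force: 30.0
```

>>> apply_moves:
  motion: "0 0 0.002 0;0 0 0.002 0;0 0 0.002 0;0 0 0 0"

```text
time: 14.32
tool_pos: [556.1, -130.7, 82.4]
tcp_rot: [3.14, 0.003, 1.777]
contact_force: [-0.5, -6.4, 6.2]
grip_width: 45.8
finger_force: 30.0
```

```bash
python3 -c "
from h import *
edges()"
```

```text
tcp [ 556.1 -130.7   82.4] yaw 1.777 force [-0.5 -6.4  6.2] grip 45.8
0.63 a,z rect ((-76.9287338256836, 79.43893432617188), (123.26775360107422, 158.08120727539062), 9.153352737426758) a [-141.  -26.] z [ 70. 148.] b [-23.  22.]
-180 [-6. -1.  3.] -165 [-5.  1.  4.] -150 [-3. -0.  4.] -135 [ -4. 124. 148.] -120 [140. 143. 147.] -105 [138. 142. 145.] -90 [136. 139. 144.] -75 [135. 404. 446.] -60 [133. 433. 442.] -45 [130. 426. 445.] -30 [128. 428. 442.] -15 [130. 440. 444.] 0 [438. 441. 444.] 15 [435. 441. 444.] 30 [429. 439. 443.] 45 [422. 436. 445.] 60 [414. 433. 442.] 75 [417. 419. 421.]
```

>>> apply_moves:
  motion: "0 0 0.0015 0;0 0 0 0"

```text
time: 14.68
tool_pos: [556.2, -130.7, 81.0]
tcp_rot: [3.139, 0.003, 1.777]
contact_force: [-0.8, -7.5, 5.7]
grip_width: 45.7
finger_force: 30.0
```

>>> apply_moves:
  motion: "0 0 0 0;0 0 0 0;0 0 0 0"
  fingers: 0.3

```text
time: 15.05
tool_pos: [555.2, -129.0, 79.5]
tcp_rot: [-3.141, -0.001, 1.777]
contact_force: [-0.4, 1.2, 0.7]
grip_width: 59.4
finger_force: 0.0
```

```bash
python3 -c "
from h import *
edges()"
```

```text
tcp [ 555.2 -129.    79.5] yaw 1.777 force [-0.4  1.2  0.7] grip 59.4
-180 [-4.  0.  5.] -165 [-3. -1.  2.] -150 [-5. -0.  4.] -135 [ -3. 114. 149.] -120 [142. 145. 149.] -105 [139. 143. 147.] -90 [137. 140. 144.] -75 [135. 397. 443.] -60 [133. 431. 441.] -45 [130. 423. 441.] -30 [128. 423. 440.] -15 [128. 437. 441.] 0 [435. 438. 441.] 15 [434. 438. 441.] 30 [428. 437. 440.] 45 [419. 433. 442.] 60 [413. 431. 440.] 75 [417. 417. 417.]
```

>>> apply_moves:
  motion: "0 0 -0.01 0;0 0 -0.01 0;0 0 0 0"

```text
time: 15.52
tool_pos: [556.1, -129.8, 101.1]
tcp_rot: [3.139, 0.002, 1.776]
contact_force: [0.6, -0.6, -0.5]
grip_width: 59.4
finger_force: 0.0
```

>>> apply_moves:
  motion: "0 0 0 0;0 0 0 0;0 0 0 0;0 0 0 0"
  fingers: -1

```text
time: 16.02
tool_pos: [555.3, -129.5, 99.5]
tcp_rot: [-3.141, -0.0, 1.776]
contact_force: [1.1, 0.8, -0.5]
grip_width: 45.8
finger_force: 30.0
```

>>> apply_moves:
  motion: "0 0 -0.012 0;0.015 0 0 0;0.015 0 0 0;0.012 0 0 0;0 0 0 0"

```text
time: 16.65
tool_pos: [546.4, -87.1, 111.6]
tcp_rot: [-3.141, -0.0, 1.778]
contact_force: [0.9, 0.1, -4.0]
grip_width: 45.4
finger_force: 30.0
```

```bash
python3 -c "
from h import *
edges();edges('scene')"
```

```text
tcp [546.4 -87.1 111.6] yaw 1.778 force [ 0.9  0.1 -4. ] grip 45.4
-180 [-5. -1.  4.] -165 [-4.  0.  3.] -150 [-5. -0.  4.] -135 [ -3. 130. 159.] -120 [152. 157. 160.] -105 [150. 153. 157.] -90 [148. 151. 155.] -75 [145. 424. 469.] -60 [144. 462. 472.] -45 [142. 457. 474.] -30 [140. 462. 472.] -15 [141. 469. 473.] 0 [466. 470. 473.] 15 [466. 470. 473.] 30 [460. 469. 472.] 45 [454. 467. 475.] 60 [442. 465. 473.] 75 [451. 452. 453.] 
tcp [546.9 -88.3 111.7] yaw 1.777 force [-0.3 -0.5 -4.3] grip 45.8
0.77 a,z rect ((-57.582035064697266, 113.01714324951172), (72.33940887451172, 168.88186645507812), 81.15283203125) a [-135.   29.] z [ 88. 159.] b [-23.  23.]
-180 [-1.  1.  2.] -165 [-2.  0.  2.] -150 [-2.  0.  2.] -135 [ -2.   1. 159.] -120 [ -1. 155. 158.] -105 [ -1. 153. 156.] -90 [ -0. 151. 154.] -75 [149. 465. 470.] -60 [462. 467. 474.] -45 [346. 465. 475.] -30 [ 73. 238. 472.] -15 [ 74. 243. 472.] 0 [ 75. 252. 472.] 15 [ 75. 244. 472.] 30 [ 75. 328. 469.] 45 [ 74. 438. 473.] 60 [ 74. 440. 469.] 75 [ 73. 423. 448.]
```

>>> apply_moves:
  motion: "0.008 0 0 0;0 0 0.003 0;0 0 0.002 0;0 0 0.002 0;0 0 0.002 0;0 0 0 0"

```text
time: 17.6
tool_pos: [545.8, -82.3, 105.5]
tcp_rot: [3.139, 0.004, 1.777]
contact_force: [-7.2, -5.5, 16.0]
grip_width: 45.9
finger_force: 30.0
```

```bash
python3 -c "
from h import *
edges()"
```

```text
tcp [545.8 -82.3 105.5] yaw 1.777 force [-7.2 -5.5 16. ] grip 45.9
0.97 a,z rect ((-95.14677429199219, 84.14543151855469), (149.68055725097656, 114.41504669189453), 73.97335052490234) a [-139.  -25.] z [122. 164.] b [-23.  22.]
-180 [-6. -0.  4.] -165 [-4. -0.  2.] -150 [-5. -0.  4.] -135 [ -2. 132. 164.] -120 [158. 161. 164.] -105 [153. 157. 160.] -90 [149. 153. 157.] -75 [147. 423. 463.] -60 [144. 457. 466.] -45 [140. 452. 467.] -30 [136. 458. 466.] -15 [457. 464. 466.] 0 [461. 464. 467.] 15 [458. 464. 467.] 30 [453. 462. 466.] 45 [448. 460. 468.] 60 [436. 457. 467.] 75 [436. 436. 436.]
```

>>> apply_moves:
  motion: "0 0 0.0015 0;0 0 0.0015 0;0 0 0 0;0 0 0 0"

```text
time: 18.2
tool_pos: [546.1, -83.4, 103.0]
tcp_rot: [3.139, 0.006, 1.777]
contact_force: [-7.5, -8.3, 19.2]
grip_width: 45.9
finger_force: 30.0
```

```bash
python3 -c "
from h import *
edges()
look('l3')"
```

```text
tcp [546.1 -83.4 103. ] yaw 1.777 force [-7.5 -8.3 19.2] grip 45.9
0.6 a,z rect ((-88.5381851196289, 85.36079406738281), (150.1683349609375, 124.26612091064453), 74.14125061035156) a [-137.  -27.] z [130. 169.] b [-23.  21.]
-180 [-6. -1.  3.] -165 [-5. -1.  3.] -150 [-5. -1.  4.] -135 [ -3. 135. 164.] -120 [164. 166. 171.] -105 [157. 161. 165.] -90 [154. 157. 162.] -75 [150. 425. 460.] -60 [145. 455. 463.] -45 [142. 450. 465.] -30 [137. 456. 464.] -15 [457. 461. 464.] 0 [458. 461. 464.] 15 [455. 462. 464.] 30 [451. 460. 464.] 45 [444. 460. 467.] 60 [438. 454. 464.] 
tcp [546.1 -83.4 103. ] yaw 1.777 force [-6.8 -8.8 19. ] grip 46.0
0.77 a,z rect ((-54.87092208862305, 122.66312408447266), (52.34492111206055, 166.69468688964844), 73.46387481689453) a [-131.   29.] z [ 81. 168.] b [-21.  23.]
```

View pics/l3.png

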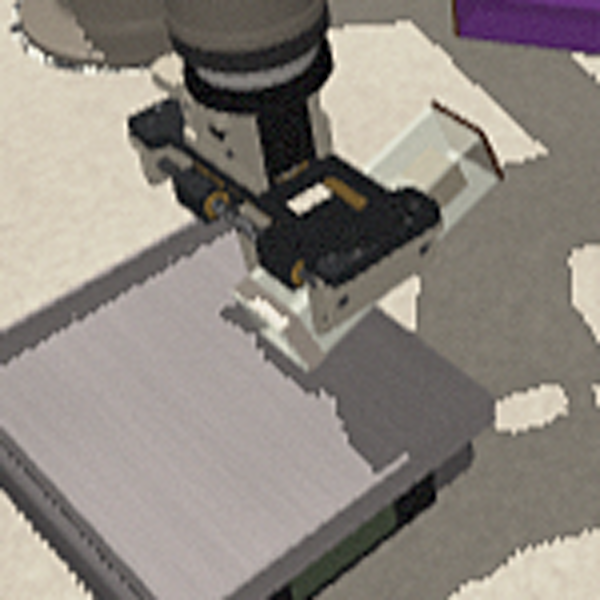

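The picture shows the holder tipped mouth-down (mouth at crop (280,320)). The bar, at (445,180), has left the bottom. I'll wait and track it.

>>> apply_moves:
  motion: "0 0 0.001 0;0 0 0 0;0 0 0 0;0 0 0 0;0 0 0 0;0 0 0 0;0 0 0 0;0 0 0 0"

```text
time: 19.4
tool_pos: [546.2, -83.7, 102.2]
tcp_rot: [3.139, 0.006, 1.777]
contact_force: [-6.9, -9.2, 20.1]
grip_width: 46.3
finger_force: 30.0
```

```bash
cat >> h.py <<'E'
def bar(cam="scene"):
  c=bot.capture(cam);P,U,V=pts(c);o=bot.get_obs();t=o["tool_pos"]
  for r in bot.cut_out(c,"bar_mid")[:3]:
    m=r["pixels"][V,U]
    if m.sum()>5: Q=P[m];print(cam,"bar",round(r["p"],2),r["point"],m.sum(),np.median(Q,0).round(),cv2.minAreaRect(Q[:,:2].astype(np.float32)),np.percentile(Q[:,2],[3,97]).round())
  return c
E
python3 -c "
from h import *
edges();bar();bar('top')
look('l4')"
```

```text
tcp [546.2 -83.7 102.2] yaw 1.777 force [-6.9 -9.2 20.1] grip 46.3
0.65 a,z rect ((-73.76299285888672, 88.04838562011719), (117.84386444091797, 184.89820861816406), 9.558929443359375) a [-138.  -25.] z [ 86. 171.] b [-23.  27.]
-180 [-5. -0.  4.] -165 [-5. -1.  3.] -150 [-4. -1.  3.] -135 [ -4. 134. 164.] -120 [164. 168. 173.] -105 [160. 164. 167.] -90 [155. 159. 162.] -75 [151. 424. 459.] -60 [146. 454. 463.] -45 [141. 449. 464.] -30 [138. 455. 463.] -15 [456. 460. 464.] 0 [457. 461. 463.] 15 [455. 461. 463.] 30 [449. 459. 463.] 45 [442. 457. 465.] 60 [435. 453. 462.] 
tcp [546.2 -83.7 102.2] yaw 1.777 force [ -6.9 -10.2  20. ] grip 45.8
0.7 a,z rect ((-54.88404083251953, 124.43917846679688), (51.94620132446289, 168.02383422851562), 72.46729278564453) a [-131.   30.] z [ 80. 170.] b [-22.  23.]
```

```bash
cat >> h.py <<'E'
def prof():
  o=bot.get_obs();t=o["tool_pos"];y=o["tcp_rot"][2];d=-np.array([np.cos(y),np.sin(y)])
  for cam in("top","scene"):
    c=bot.capture(cam);out=[]
    for A in list(range(-138,-60,6))+list(range(20,120,10)):
      z=130-A*.29-20 if A<0 else 84
      u,v=px(c,[*(t[:2]+A*d),z]);q=c["img"][v-1:v+2,u-1:u+2].reshape(-1,3).mean(0);out.append((A,int(q[2]-q[0])))
    print(cam,"red-blue",out)
E
python3 -c "
from h import *
prof()"
```

```text
top red-blue [(-138, 19), (-132, 19), (-126, 21), (-120, 20), (-114, 18), (-108, 19), (-102, 18), (-96, 18), (-90, 15), (-84, 11), (-78, 12), (-72, 12), (-66, 12), (20, 7), (30, 9), (40, 15), (50, 15), (60, 16), (70, 16), (80, 17), (90, 17), (100, 17), (110, 18)]
scene red-blue [(-138, 20), (-132, 20), (-126, 19), (-120, 15), (-114, 26), (-108, 27), (-102, 28), (-96, 28), (-90, 18), (-84, -1), (-78, -3), (-72, -3), (-66, -1), (20, 11), (30, 6), (40, 11), (50, 10), (60, 11), (70, 11), (80, 11), (90, 11), (100, 12), (110, 13)]
```

```bash
python3 -c "
from h import *
c=look('x5',show=True)[0]
a=cv2.imread('pics/l3.png');b=cv2.imread('pics/l4.png');d=cv2.imread('pics/x5.png')
cv2.imwrite('pics/cmp.png',np.hstack([cv2.resize(x[60:390,200:540],(390,380)) for x in(a,d)]))"
```

```text
tcp [546.1 -83.7 102.2] yaw 1.777 force [ -7.  -10.2  20.2] grip 45.5
0.58 a,z rect ((-45.50312042236328, 149.638671875), (104.99596405029297, 170.97914123535156), 70.58419036865234) a [-132.   30.] z [ 78. 170.] b [-24.  23.]
```

View pics/cmp.png

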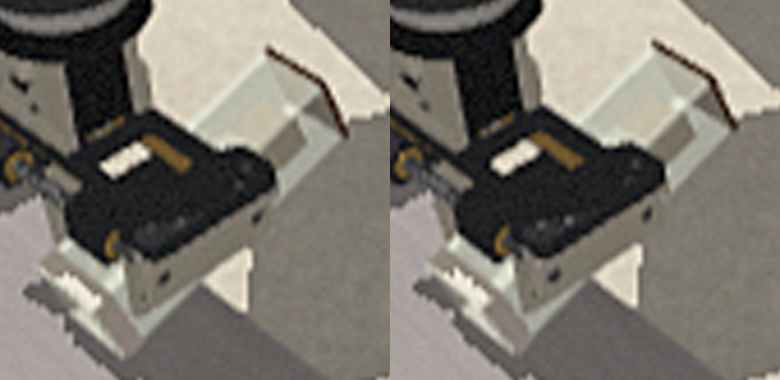

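>>> apply_moves:
  motion: "0 0 0.0015 0;0 0 0.0015 0;0 0 0.001 0;0 0 0 0;0 0 0 0;0 0 0 0"

```text
time: 20.75
tool_pos: [546.3, -84.2, 100.2]
tcp_rot: [3.138, 0.008, 1.777]
contact_force: [-12.0, -10.2, 34.4]
grip_width: 45.5
finger_force: 30.0
```

```bash
python3 -c "
from h import *
edges();prof()"
```

```text
tcp [546.3 -84.2 100.2] yaw 1.777 force [-12.  -10.2  34.4] grip 45.5
0.82 a,z rect ((-89.89732360839844, 81.75263977050781), (177.496337890625, 115.5201416015625), 80.35103607177734) a [-138.  -27.] z [  0. 174.] b [-23.  21.]
-180 [-5. -1.  3.] -165 [-5. -0.  4.] -150 [-5. -1.  5.] -135 [ -3. 136. 161.] -120 [166. 172. 176.] -105 [164. 167. 171.] -90 [158. 161. 165.] -75 [153. 424. 457.] -60 [148. 453. 462.] -45 [142. 448. 463.] -30 [137. 453. 461.] -15 [454. 458. 462.] 0 [456. 459. 462.] 15 [452. 459. 461.] 30 [446. 458. 461.] 45 [439. 455. 464.] 60 [432. 452. 460.] 
top red-blue [(-138, 18), (-132, 19), (-126, 21), (-120, 16), (-114, 12), (-108, 9), (-102, 10), (-96, 10), (-90, 10), (-84, 10), (-78, 10), (-72, 10), (-66, 10), (20, 5), (30, 10), (40, 15), (50, 16), (60, 16), (70, 16), (80, 17), (90, 17), (100, 18), (110, 18)]
scene red-blue [(-138, 20), (-132, 21), (-126, 18), (-120, 13), (-114, 13), (-108, 12), (-102, 12), (-96, 13), (-90, 14), (-84, 2), (-78, -2), (-72, -1), (-66, -3), (20, 44), (30, 95), (40, 41), (50, 10), (60, 11), (70, 11), (80, 10), (90, 11), (100, 11), (110, 11)]
```

>>> apply_moves:
  motion: "0 0 -0.001 0;0 0 -0.001 0;0 0 0 0;0 0 0 0;0 0 0 0;0 0 0 0"

```text
time: 21.7
tool_pos: [546.3, -84.1, 100.4]
tcp_rot: [3.138, 0.007, 1.777]
contact_force: [-7.7, -10.8, 21.6]
grip_width: 46.2
finger_force: 30.0
```

```bash
python3 -c "
from h import *
prof();bar();bar('top')
look('l5',r=60)"
```

```text
top red-blue [(-138, 18), (-132, 20), (-126, 22), (-120, 18), (-114, 13), (-108, 10), (-102, 10), (-96, 10), (-90, 10), (-84, 9), (-78, 9), (-72, 9), (-66, 10), (20, 6), (30, 11), (40, 14), (50, 15), (60, 16), (70, 17), (80, 17), (90, 17), (100, 18), (110, 18)]
scene red-blue [(-138, 19), (-132, 19), (-126, 18), (-120, 13), (-114, 13), (-108, 12), (-102, 12), (-96, 13), (-90, 13), (-84, 2), (-78, -2), (-72, 0), (-66, -1), (20, 44), (30, 95), (40, 40), (50, 11), (60, 11), (70, 11), (80, 10), (90, 11), (100, 11), (110, 11)]
tcp [546.3 -84.1 100.4] yaw 1.777 force [ -7.5 -10.7  21. ] grip 45.5
0.89 a,z rect ((-53.92324447631836, 124.98831176757812), (50.51603698730469, 167.36831665039062), 70.14846801757812) a [-129.   30.] z [ 84. 173.] b [-23.  23.]
```

View pics/l5.png

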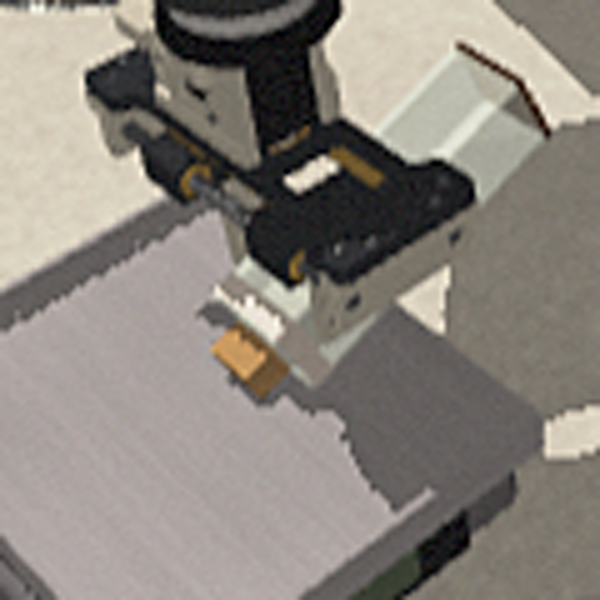

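The picture shows the bar's nose (crop (250,360)) about 20 mm out and resting on the pan floor. I'll move the holder further in with the bar, then draw it back at low height.

>>> apply_moves:
  motion: "0 0 -0.002 0;-0.006 0 -0.002 0;-0.01 0 0 0;-0.01 0 0 0;-0.01 0 0 0;-0.01 0 0 0;-0.006 0 0 0;0 0 0 0"

```text
time: 23.1
tool_pos: [555.9, -132.5, 100.6]
tcp_rot: [3.141, 0.001, 1.776]
contact_force: [-0.1, -0.9, -1.9]
grip_width: 45.6
finger_force: 30.0
```

```bash
python3 -c "
from h import *
edges();prof();bar()"
```

```text
tcp [ 555.9 -132.5  100.6] yaw 1.776 force [-0.1 -0.9 -1.9] grip 45.6
0.83 a,z rect ((-74.95999145507812, 92.6185302734375), (118.78915405273438, 177.16519165039062), 7.317676067352295) a [-137.  -24.] z [131. 174.] b [-23.  22.]
-180 [-4. -1.  3.] -165 [-5. -1.  4.] -150 [-4. -1.  3.] -135 [ -3. 135. 161.] -120 [ -1. 170. 175.] -105 [164. 167. 171.] -90 [158. 162. 166.] -75 [153. 423. 461.] -60 [148. 450. 459.] -45 [142. 444. 462.] -30 [138. 445. 460.] -15 [136. 458. 462.] 0 [456. 459. 462.] 15 [453. 459. 462.] 30 [449. 457. 461.] 45 [442. 454. 463.] 60 [434. 452. 460.] 75 [435. 439. 442.] 
top red-blue [(-138, 17), (-132, 20), (-126, 20), (-120, 21), (-114, 16), (-108, 10), (-102, 10), (-96, 11), (-90, 11), (-84, 10), (-78, 10), (-72, 11), (-66, 11), (20, 14), (30, 15), (40, 11), (50, 12), (60, 13), (70, 15), (80, 15), (90, 16), (100, 17), (110, 17)]
scene red-blue [(-138, 24), (-132, 16), (-126, 16), (-120, 13), (-114, 12), (-108, 14), (-102, 14), (-96, 14), (-90, 13), (-84, 14), (-78, 2), (-72, -2), (-66, 0), (20, 40), (30, 99), (40, 11), (50, 11), (60, 11), (70, 11), (80, 10), (90, 11), (100, 12), (110, 12)]
scene bar 0.68 [164.4, 260.1] 73 [ 568. -161.   95.] ((561.7736206054688, -162.50204467773438), (25.49553871154785, 13.947920799255371), 19.478666305541992) [80. 98.]
```

>>> apply_moves:
  motion: "0.004 0 0 0;0.006 0 0 0;0.006 0 0 0;0.006 0 0 0;0.006 0 0 0;0.006 0 0 0;0.006 0 0 0;0.005 0 0 0"

```text
time: 24.4
tool_pos: [546.4, -87.0, 100.7]
tcp_rot: [-3.142, 0.0, 1.777]
contact_force: [-0.3, -0.3, -2.9]
grip_width: 45.6
finger_force: 30.0
```

```bash
python3 -c "
from h import *
prof();bar();bar('top')"
```

```text
top red-blue [(-138, 19), (-132, 20), (-126, 21), (-120, 22), (-114, 13), (-108, 11), (-102, 11), (-96, 11), (-90, 11), (-84, 11), (-78, 11), (-72, 11), (-66, 10), (20, 14), (30, 7), (40, 14), (50, 15), (60, 15), (70, 16), (80, 17), (90, 17), (100, 17), (110, 17)]
scene red-blue [(-138, 20), (-132, 19), (-126, 18), (-120, 13), (-114, 12), (-108, 13), (-102, 13), (-96, 14), (-90, 13), (-84, 5), (-78, 0), (-72, -2), (-66, 0), (20, 15), (30, 22), (40, 24), (50, 25), (60, 66), (70, 102), (80, 40), (90, 11), (100, 11), (110, 11)]
scene bar 0.59 [174.2, 254.2] 371 [ 561. -138.   97.] ((554.676513671875, -139.21917724609375), (31.780637741088867, 56.25679397583008), 14.369490623474121) [ 83. 103.]
```

>>> apply_moves:
  motion: "0.004 0 -0.001 0;0.004 0 -0.001 0;0.004 0 -0.0012 0;0.004 0 -0.0012 0;0.004 0 -0.0012 0;0.004 0 -0.0012 0;0 0 0 0"

```text
time: 25.58
tool_pos: [542.0, -63.9, 108.1]
tcp_rot: [3.14, 0.001, 1.777]
contact_force: [0.4, -1.5, 2.7]
grip_width: 45.7
finger_force: 30.0
```

```bash
python3 -c "
from h import *
prof();bar();bar('top')"
```

```text
top red-blue [(-138, 14), (-132, 20), (-126, 21), (-120, 19), (-114, 10), (-108, 9), (-102, 10), (-96, 10), (-90, 10), (-84, 11), (-78, 11), (-72, 11), (-66, 11), (20, 3), (30, 15), (40, 15), (50, 15), (60, 16), (70, 16), (80, 17), (90, 16), (100, 17), (110, 19)]
scene red-blue [(-138, 14), (-132, 13), (-126, 12), (-120, 13), (-114, 13), (-108, 12), (-102, 13), (-96, 6), (-90, -3), (-84, -1), (-78, -1), (-72, -1), (-66, 0), (20, 55), (30, 55), (40, 32), (50, 20), (60, 24), (70, 22), (80, 31), (90, 96), (100, 94), (110, 9)]
scene bar 0.82 [177.9, 251.8] 571 [ 558. -128.   98.] ((539.7484130859375, -129.73240661621094), (58.8676872253418, 84.02119445800781), 14.69328784942627) [ 80. 105.]
```

>>> apply_moves:
  motion: "0.003 0 -0.0015 0;0.004 0 -0.0013 0;0.004 0 -0.0013 0;0.004 0 -0.0013 0;0 0 0 0"

```text
time: 26.5
tool_pos: [538.9, -49.5, 113.4]
tcp_rot: [3.141, 0.001, 1.777]
contact_force: [0.2, -3.5, 5.0]
grip_width: 45.9
finger_force: 30.0
```

```bash
python3 -c "
from h import *
prof();bar();bar('top')
look('l6',r=60)"
```

```text
top red-blue [(-138, 15), (-132, 20), (-126, 21), (-120, 21), (-114, 11), (-108, 10), (-102, 10), (-96, 10), (-90, 9), (-84, 10), (-78, 10), (-72, 9), (-66, 9), (20, 8), (30, 15), (40, 15), (50, 16), (60, 16), (70, 17), (80, 16), (90, 18), (100, 18), (110, 18)]
scene red-blue [(-138, 14), (-132, 13), (-126, 12), (-120, 12), (-114, 12), (-108, 12), (-102, 6), (-96, 0), (-90, -1), (-84, -2), (-78, -1), (-72, -2), (-66, -1), (20, 5), (30, 66), (40, 97), (50, 87), (60, 26), (70, 26), (80, 26), (90, 25), (100, 99), (110, 98)]
scene bar 0.79 [179.0, 254.4] 550 [ 557. -127.   94.] ((541.1553344726562, -126.28033447265625), (51.57487106323242, 85.47024536132812), 12.880119323730469) [76. 96.]
scene bar 0.61 [162.5, 269.5] 8590 [ 590. -167.   74.] ((501.3514404296875, -133.09576416015625), (357.27386474609375, 259.716064453125), 11.38619327545166) [27. 92.]
tcp [538.9 -49.5 113.4] yaw 1.777 force [ 0.2 -3.5  5.6] grip 45.5
0.82 a,z rect ((-53.72111129760742, 138.85841369628906), (48.58420181274414, 167.60324096679688), 70.05644989013672) a [-129.   30.] z [ 91. 186.] b [-22.  23.]
0.46 a,z rect ((52.739261627197266, 86.25540924072266), (255.5732421875, 105.65975189208984), 16.923358917236328) a [  3. 188.] z [72. 92.] b [-38.  39.]
```

View pics/l6.png

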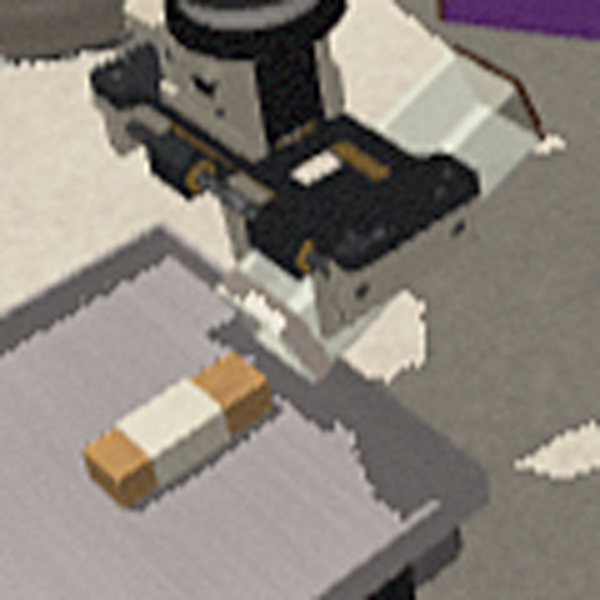

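The picture shows the bar lying flat in the pan (crop (180,425)), clear of the holder. Next I untip the holder, using the rim under the mouth edge.

>>> apply_moves:
  motion: "0.005 0 -0.003 0;0.005 0 -0.001 0;0.004 0 0.002 0;0.004 0 0.002 0;0.004 0 0.002 0;0 0 0 0"

```text
time: 27.65
tool_pos: [533.7, -26.9, 110.4]
tcp_rot: [-3.141, -0.001, 1.777]
contact_force: [0.4, -0.0, 0.8]
grip_width: 45.7
finger_force: 30.0
```

```bash
python3 -c "
from h import *
edges()"
```

```text
tcp [533.7 -26.9 110.4] yaw 1.777 force [ 0.4 -0.   0.8] grip 45.7
0.68 a,z rect ((-84.18727111816406, 124.31866455078125), (52.614768981933594, 102.61181640625), 88.63107299804688) a [-135.  -35.] z [121. 148.] b [-23.  22.]
-180 [-5. -0.  4.] -165 [-5. -1.  4.] -150 [-5. -1.  4.] -135 [ -3. 112. 146.] -120 [140. 145. 148.] -105 [140. 143. 148.] -90 [139. 143. 146.] -75 [140. 144. 463.] -60 [140. 460. 471.] -45 [139. 459. 473.] -30 [140. 467. 471.] -15 [462. 469. 472.] 0 [465. 469. 472.] 15 [465. 469. 472.] 30 [461. 468. 471.] 45 [455. 467. 474.] 60 [450. 464. 474.] 75 [446. 448. 450.]
```

>>> apply_moves:
  motion: "0 0 0.002 0;0 0 0.003 0;0.002 0 0.003 0;0.003 0 0.003 0;0.002 0 0.003 0;0 0 0 0"

```text
time: 28.5
tool_pos: [532.4, -19.6, 97.3]
tcp_rot: [3.141, -0.002, 1.776]
contact_force: [-1.7, 6.5, 5.9]
grip_width: 45.8
finger_force: 30.0
```

```bash
python3 -c "
from h import *
edges()"
```

```text
tcp [532.4 -19.6  97.3] yaw 1.776 force [-1.7  6.5  5.9] grip 45.8
0.66 a,z rect ((-98.56934356689453, 74.047119140625), (137.79574584960938, 76.58263397216797), 62.49277114868164) a [-130.  -37.] z [ 83. 119.] b [-22.  21.]
-180 [-4. -1.  3.] -165 [-5. -1.  4.] -150 [-5. -1.  4.] -135 [-4.  2. 88.] -120 [85. 90. 94.] -105 [91. 95. 99.] -90 [ 95. 100. 105.] -75 [101. 107. 452.] -60 [107. 445. 458.] -45 [113. 445. 461.] -30 [117. 454. 458.] -15 [450. 456. 459.] 0 [452. 456. 459.] 15 [451. 456. 459.] 30 [448. 455. 458.] 45 [443. 455. 462.] 60 [437. 453. 460.] 75 [436. 438. 441.]
```

>>> apply_moves:
  motion: "0.001 0 0.003 0;0.002 0 0.003 0;0.002 0 0.003 0;0 0 0 0"

```text
time: 29.1
tool_pos: [531.5, -15.4, 88.1]
tcp_rot: [3.141, -0.001, 1.776]
contact_force: [-0.7, 3.4, 3.6]
grip_width: 45.6
finger_force: 30.0
```

```bash
python3 -c "
from h import *
edges()"
```

```text
tcp [531.5 -15.4  88.1] yaw 1.776 force [-0.7  3.4  3.6] grip 45.6
0.58 a,z rect ((-83.37626647949219, 213.82339477539062), (91.32929992675781, 436.43701171875), 1.4801827669143677) a [-123.  -36.] z [ -0. 102.] b [-23.  23.]
-180 [-4. -0.  3.] -165 [-5.  0.  5.] -150 [-5. -1.  3.] -135 [-5. -1.  4.] -120 [-4. 49. 53.] -105 [53. 58. 64.] -90 [61. 67. 73.] -75 [ 70.  80. 442.] -60 [ 82. 438. 449.] -45 [ 92. 437. 452.] -30 [102. 445. 449.] -15 [442. 446. 449.] 0 [443. 447. 449.] 15 [442. 446. 449.] 30 [438. 446. 449.] 45 [435. 445. 452.] 60 [429. 443. 452.] 75 [423. 428. 432.]
```

>>> apply_moves:
  motion: "0 0 -0.02 0;0 0 -0.03 0;0 0 -0.03 0;0 0 -0.03 0;0 0 -0.03 0;0 0 -0.01 0;0 0 0 0"

```text
time: 30.08
tool_pos: [531.4, -16.1, 237.3]
tcp_rot: [-3.141, -0.0, 1.776]
contact_force: [-0.2, 0.6, -3.5]
grip_width: 45.5
finger_force: 30.0
```

>>> apply_moves:
  motion: "0 0 0 -8.1;0 0 0 -8.1;0 0 0 -8.1;0 0 0 -8.1;0 0 0 -8.1;0 0 0 -8.1;0 0 0 -8.1;0 0 0 0"

```text
time: 31.08
tool_pos: [531.0, -15.9, 236.2]
tcp_rot: [-3.141, -0.003, 2.765]
contact_force: [-0.1, -0.4, -2.7]
grip_width: 46.1
finger_force: 30.0
```

>>> apply_moves:
  motion: "0.005 0.017 0 0;0.01 0.035 0 0;0.01 0.035 0 0;0.01 0.035 0 0;0.01 0.035 0 0;0.01 0.035 0 0;0.006 0.018 0 0;0 0 0 0"

```text
time: 32.08
tool_pos: [551.4, 203.1, 237.3]
tcp_rot: [-3.141, -0.001, 2.767]
contact_force: [1.6, 0.8, -3.5]
grip_width: 45.7
finger_force: 30.0
```

```bash
python3 -c "
from h import *
edges();look('x','scene',show=False)"
```

```text
tcp [551.4 203.1 237.3] yaw 2.767 force [ 1.6  0.8 -3.5] grip 45.7
0.8 a,z rect ((-72.07740783691406, 305.99444580078125), (542.4105224609375, 92.83438873291016), 86.95585632324219) a [-122.  -30.] z [ 68. 254.] b [-24.  21.]
-150 [-2.  1.  3.] -135 [-6. -0.  4.] -120 [  7. 201. 614.] -105 [203. 580. 589.] -90 [212. 574. 582.] -75 [221. 570. 579.] -60 [230. 239. 578.] -45 [240. 567. 587.] -30 [251. 583. 594.] -15 [589. 595. 598.] 0 [594. 596. 598.] 15 [591. 595. 598.] 30 [579. 591. 595.] 45 [571. 582. 590.] 60 [563. 576. 583.] 
tcp [551.7 201.3 237.6] yaw 2.766 force [ 0.3 -0.1 -3.1] grip 45.9
0.68 a,z rect ((-43.49516296386719, 223.73410034179688), (172.9352264404297, 47.58018493652344), 31.073205947875977) a [-112.   37.] z [175. 284.] b [-24.  22.]
```

>>> apply_moves:
  motion: "-0.003 0.0015 0.02 0;0 0 0.03 0;0 0 0.025 0;0 0 0.015 0;0 0 0.008 0;0 0 0 0"

```text
time: 33.02
tool_pos: [555.4, 201.8, 140.0]
tcp_rot: [-3.141, 0.0, 2.766]
contact_force: [1.1, 0.4, -3.2]
grip_width: 46.1
finger_force: 30.0
```

```bash
python3 -c "
from h import *
look('x','scene',show=False)"
```

```text
tcp [555.4 201.8 140. ] yaw 2.766 force [ 1.1  0.4 -3.2] grip 46.1
0.88 a,z rect ((-37.543304443359375, 127.44169616699219), (213.8269805908203, 65.39860534667969), 38.96287536621094) a [-108.   39.] z [ 69. 187.] b [-24.  22.]
```

>>> apply_moves:
  motion: "0 0.0007 0.003 0;0 0 0.003 0;0 0 0.002 0;0 0 0 0"

```text
time: 33.62
tool_pos: [555.5, 202.8, 132.6]
tcp_rot: [3.141, 0.001, 2.766]
contact_force: [-2.4, -1.0, 3.5]
grip_width: 45.9
finger_force: 30.0
```

>>> apply_moves:
  motion: "0 0 0.002 0;0 0 0.002 0;0 0 0 0"

```text
time: 34.0
tool_pos: [555.5, 202.9, 131.9]
tcp_rot: [3.14, 0.002, 2.766]
contact_force: [-11.7, -2.5, 25.3]
grip_width: 45.9
finger_force: 30.0
```

>>> apply_moves:
  motion: "0 0 -0.003 0;0 0 0 0"

```text
time: 34.25
tool_pos: [555.6, 202.8, 132.1]
tcp_rot: [3.141, 0.001, 2.766]
contact_force: [-5.2, -1.6, 10.0]
grip_width: 45.8
finger_force: 30.0
```

>>> apply_moves:
  motion: "0 0 0 0;0 0 0 0;0 0 0 0;0 0 0 0;0 0 0 0;0 0 0 0"
  fingers: 0.2

```text
time: 35.0
tool_pos: [555.5, 202.7, 130.8]
tcp_rot: [-3.142, -0.0, 2.766]
contact_force: [0.1, 0.2, -0.7]
grip_width: 55.2
finger_force: 0.0
```

```bash
python3 -c "
from h import *
look('x','scene',show=False);edges()"
```

```text
tcp [555.5 202.7 130.8] yaw 2.766 force [ 0.1  0.2 -0.7] grip 55.2
0.83 a,z rect ((-44.51530456542969, 105.58575439453125), (168.5374298095703, 47.13451385498047), 39.998233795166016) a [-107.   32.] z [ 54. 175.] b [-24.  22.]
tcp [555.5 202.7 130.9] yaw 2.766 force [-0.7 -0.1 -0.1] grip 55.1
0.86 a,z rect ((-59.633087158203125, 91.93339538574219), (117.89237976074219, 53.30919647216797), 41.415565490722656) a [-107.  -30.] z [ 63. 145.] b [-23.  23.]
-135 [546. 547. 548.] -120 [ 71. 544. 549.] -105 [ 77. 501. 539.] -90 [ 88. 490. 502.] -75 [102. 481. 490.] -60 [114. 126. 482.] -45 [129. 461. 481.] -30 [141. 478. 488.] -15 [482. 488. 492.] 0 [488. 490. 492.] 15 [483. 489. 492.] 30 [473. 483. 490.] 45 [463. 475. 483.] 60 [454. 467. 477.] 75 [2. 2. 2.]
```

>>> apply_moves:
  motion: "0 0 0 0;0 0 0 0;0 0 0 0;0 0 -0.02 0;0 0 -0.03 0;0 0 -0.03 0;0 0 -0.03 0;0 0 -0.03 0"
  fingers: 0.9

```text
time: 36.2
tool_pos: [555.4, 202.7, 271.9]
tcp_rot: [-3.142, 0.0, 2.766]
contact_force: [0.2, -0.7, 0.5]
grip_width: 87.2
finger_force: 0.0
```

>>> apply_moves:
  motion: "0.01 0 -0.01 0;0.03 0 0 0;0.04 0 0 0;0.04 0 0 0;0.03 0 0 0;0 0 0 0"

```text
time: 36.95
tool_pos: [413.6, 258.3, 280.5]
tcp_rot: [-3.141, -0.001, 2.769]
contact_force: [0.5, -0.0, 0.6]
grip_width: 87.4
finger_force: 0.0
```

Run:
```python
from h import *
c=bot.capture("scene");cv2.imwrite('pics/f.png',cv2.resize(c["img"],(800,600)))
P,U,V=pts(c);d=np.array([.930,-.3665]);D=P[:,:2]-[514,219];a=D@d;b=D@[.3665,.930]
for t in["holder_mid","bar_mid","jar_mid","tin_mid","scoop_mid"]:
  for r in bot.cut_out(c,t)[:3]:
    m=r["pixels"][V,U]; Q=P[m]
    if m.sum()>20: print(t,round(r["p"],2),np.median(Q,0).round(),np.percentile(Q[:,2],[3,97]).round(),cv2.minAreaRect(Q[:,:2].astype(np.float32))[:2], cv2.minAreaRect(np.c_[a[m],P[m][:,2]].astype(np.float32)) if abs(a[m]).max()<200 else "",np.percentile(b[m],[2,98]).round())
```

```text
holder_mid 0.77 [530. 216. 123.] [  1. 174.] ((466.672119140625, 266.51446533203125), (103.21116638183594, 293.0936279296875)) ((-57.366790771484375, 68.15270233154297), (308.9972229003906, 51.85237503051758), 35.86741638183594) [-24.  90.]
holder_mid 0.76 [277. 263.  38.] [ 3. 48.] ((242.76141357421875, 296.7400207519531), (170.39048767089844, 126.52111053466797))  [-123.   36.]
holder_mid 0.2 [ 557. -127.   94.] [75. 97.] ((539.8416748046875, -121.20524597167969), (51.58355712890625, 97.17137908935547)) ((153.86322021484375, 85.53822326660156), (25.516510009765625, 79.98929595947266), 89.96459197998047) [-343. -267.]
bar_mid 0.64 [ 557. -127.   94.] [75. 97.] ((541.0895385742188, -126.52153015136719), (50.67053985595703, 85.4898681640625)) ((157.77516174316406, 85.82670593261719), (24.564836502075195, 72.0481948852539), 89.37882995605469) [-345. -267.]
jar_mid 0.62 [773. 230.  97.] [  9. 131.] ((723.30712890625, 291.8149108886719), (92.40090942382812, 188.54452514648438))  [ 79. 151.]
tin_mid 0.67 [ 769. -252.   84.] [ 2. 87.] ((733.969482421875, -254.6988067626953), (80.55794525146484, 114.22789764404297))  [-382. -317.]
scoop_mid 0.85 [769.  55.  16.] [ 4. 30.] ((774.9052734375, 36.10649871826172), (68.42144012451172, 182.80636596679688))  [-160.  -10.]
```

View pics/f.png

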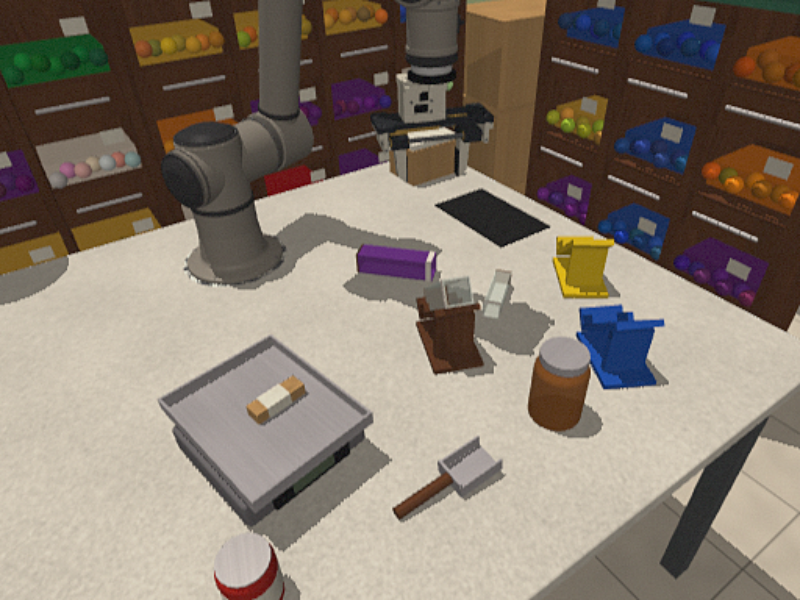

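The bar lies in the pan at (277,398), the holder is back in its cradle mouth up at (450,300), and the bystanders haven't moved. I'm handing the job in.

```bash
python3 -c "
from plant import bot
print(bot.close_job())"
```

```text
the job is handed in; nothing more can be done
None
```

The job is handed in after about 37 s of robot time: the bar lies flat in the scale pan, the holder is back in its cradle mouth up, and the jar, tin and scoop were left alone; the verdict itself was not shown.

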